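# Pack candles in a gift box, lid it and run its label

## Task

Pack this gift box for dispatch: drop every candle in the stock stand into a cell of its own in the box until it stands on the bottom, then put the lid on squarely so that it sits fully down on the box's ledge. After that, run the label: press the label machine's two-stage button to its halfway stop, pause there for a good second, then press it fully down and let go. Leave everything else on the bench where it is.

Things in the scene. Friction and masses are not known exactly. Their poses are not given: they have to be found in the camera images.
- gift_box: Brown kraft gift box without its lid, fixed; position and yaw vary. Origin: centre of its underside, z up, y along its length. Inner block 54 (x) x 238 (y) mm, rim 90 mm up, with five square blind cells in a row along y, each 38 x 38 mm, 78 mm deep, 46 mm apart (y = -92 to 92). A ledge 70 mm up (outer size 78 x 262 mm) runs round it; the lid's walls stand on it.
- cell0 (a point): Centre of the floor of cell 0 of the gift box, 12 mm above the bench; the cell's rim is 78 mm above this point.
- cell1 (a point): Centre of the floor of cell 1 of the gift box, 12 mm above the bench; the cell's rim is 78 mm above this point.
- cell2 (a point): Centre of the floor of cell 2 of the gift box, 12 mm above the bench; the cell's rim is 78 mm above this point.
- cell3 (a point): Centre of the floor of cell 3 of the gift box, 12 mm above the bench; the cell's rim is 78 mm above this point.
- cell4 (a point): Centre of the floor of cell 4 of the gift box, 12 mm above the bench; the cell's rim is 78 mm above this point.
- stand: Plywood stock stand 262 (its x) x 64 (y) x 60 mm high, fixed, on the left or the right of the box. Origin: centre of its underside. Five square holes 31 mm wide, 50 mm deep, 50 mm apart along its x; candles stand in some of them.
- candle0: Cream stick candle, 28 mm thick, 120 mm long plus an 8 mm wick, about 70 g; origin: centre of its lower end, z along it to the wick. Starts upright in the stand, lower end 10 mm above the bench, 70 mm showing. On the floor of a cell its top is 132 mm above the bench, 42 mm above the rim. Three to five are present; absent ones read None.
- candle1: Cream stick candle, 28 mm thick, 120 mm long plus an 8 mm wick, about 70 g; origin: centre of its lower end, z along it to the wick. Starts upright in the stand, lower end 10 mm above the bench, 70 mm showing. On the floor of a cell its top is 132 mm above the bench, 42 mm above the rim. Three to five are present; absent ones read None.
- candle2: Cream stick candle, 28 mm thick, 120 mm long plus an 8 mm wick, about 70 g; origin: centre of its lower end, z along it to the wick. Starts upright in the stand, lower end 10 mm above the bench, 70 mm showing. On the floor of a cell its top is 132 mm above the bench, 42 mm above the rim. Three to five are present; absent ones read None.
- candle3: Cream stick candle, 28 mm thick, 120 mm long plus an 8 mm wick, about 70 g; origin: centre of its lower end, z along it to the wick. Starts upright in the stand, lower end 10 mm above the bench, 70 mm showing. On the floor of a cell its top is 132 mm above the bench, 42 mm above the rim. Three to five are present; absent ones read None.
- candle4: Cream stick candle, 28 mm thick, 120 mm long plus an 8 mm wick, about 70 g; origin: centre of its lower end, z along it to the wick. Starts upright in the stand, lower end 10 mm above the bench, 70 mm showing. On the floor of a cell its top is 132 mm above the bench, 42 mm above the rim. Three to five are present; absent ones read None.
- lid: Loose brown kraft lid, about 0.3 kg: deep cap open below, outer 76 (x) x 260 (y) x 76 mm high, inner 64 x 248 x 70 mm. Origin: centre of its lower rim plane, z up. Starts rim down on the bench across the box from the stand. Goes over the candles and inner block (5 mm play a side) onto the ledge, origin then 70 mm above the box's; either way round is right.
- lid_handle (a point): Centre of the top face of the lid's wooden bar handle, 110 mm above the lid's origin. The bar is 18 mm wide (lid's x), 70 mm long (lid's y) and stands 34 mm above the lid's top.
- button_top (a point): Centre of the top face of the round white two-stage button, 40 mm across, on a fixed grey desktop label machine (120 x 170 x 75 mm, paper roll on its far side) beyond the box; 116 mm above the bench when up. It is pressed straight down.
- button_first (a joint): First stage of the button, m: 0 up, 0.008 at the halfway stop. Spring, 2.4 N to start and 4 N at the stop.
- button_second (a joint): Second stage of the button, m: 0 until more than 10 N is applied at the halfway stop, 0.008 fully down (about 13 N). Fully down the button has gone down 16 mm in all. It springs back when let go.
- tumbler_brown: Bystander, not part of the job: terracotta-brown open cup, 80 mm across, 85 mm high. Origin: centre of its underside.
- tumbler_dark: Bystander, not part of the job: dark grey tumbler, 80 mm across, 90 mm high. Origin: centre of its underside.
- tin_a: Bystander, not part of the job: flat aluminium tin, 60 mm across, 24 mm high. Origin: centre of its underside.
- tin_b: Bystander, not part of the job: second flat aluminium tin, 60 mm across, 24 mm high. Origin: centre of its underside.
- small_carton: Bystander, not part of the job: small closed brown carton 80 x 120 x 60 mm. Origin: centre of its underside.
- tape_gun: Bystander, not part of the job: tape dispenser with a grey handle and a clear roll, 200 mm long, 105 mm high. Origin: on its underside, near the front of the handle.
- bowl: Bystander, not part of the job: small wooden bowl, 110 mm across, 50 mm high. Origin: centre of its underside.

How it is judged:
On the way, in this order (a step that is already met when the one before it is completed fails the run):
1. every candle stands on the floor of a cell of the box (x of candle0 in the frame of gift_box between -0.012 and 0.012 m and y of candle0 in the frame of gift_box between -0.112 and 0.112 m and z of candle0 in the frame of gift_box between 0.006 and 0.018 m and angle between each of candle0, candle1, candle2, candle3, candle4's own z axis and vertical below 0.2 rad and x of candle1 in the frame of gift_box between -0.012 and 0.012 m and y of candle1 in the frame of gift_box between -0.112 and 0.112 m and z of candle1 in the frame of gift_box between 0.006 and 0.018 m and x of candle2 in the frame of gift_box between -0.012 and 0.012 m and y of candle2 in the frame of gift_box between -0.112 and 0.112 m and z of candle2 in the frame of gift_box between 0.006 and 0.018 m and x of candle3 in the frame of gift_box between -0.012 and 0.012 m and y of candle3 in the frame of gift_box between -0.112 and 0.112 m and z of candle3 in the frame of gift_box between 0.006 and 0.018 m and x of candle4 in the frame of gift_box between -0.012 and 0.012 m and y of candle4 in the frame of gift_box between -0.112 and 0.112 m and z of candle4 in the frame of gift_box between 0.006 and 0.018 m), for 0.2 s.
2. the lid sits fully down on the box's ledge over the candles (all of step 1 and x of lid in the frame of gift_box between -0.009 and 0.009 m and y of lid in the frame of gift_box between -0.009 and 0.009 m and z of lid in the frame of gift_box between 0.064 and 0.074 m and angle between lid's own z axis and vertical below 0.05 rad and angle between the y axis of lid and the y axis of gift_box, either way round below 0.1 rad), for 0.3 s.
3. the button is held at its halfway stop for 0.7 s (value of joint button_first above 0.0062 m and value of joint button_second below 0.0025 m), for 0.7 s.
4. the button is pressed fully down (value of joint each of button_first, button_second above 0.0062 m), for 0.1 s.
At the end, for the whole second after the job is handed in: Every candle present stands on the floor of a cell (lower end within 6 mm of the floor, tilt under 0.2 rad); the lid sits on the ledge (within 4 mm in height, 9 mm of centre along x and y, 0.05 rad of level, 0.1 rad of the box's length); candles and lid are at rest; the button is up again (all of step 2 and linear speed of each of candle0, candle1, candle2, candle3, candle4, lid below 0.03 m/s and value of joint each of button_first, button_second below 0.002 m); the robot touches nothing.
It fails at once if a bystander (tumbler, tin, carton, tape gun or bowl) is moved by more than 50 mm (distance of any of tumbler_brown, tumbler_dark, tin_a, tin_b, small_carton, tape_gun, bowl from where it was at the start of the episode above 0.05 m).
Of candle0, candle1, candle2, candle3, candle4 only 3 to 5 are there at a start; the rules pass over those that are not, and their reading is None.
At some moment in a run one of lid may be knocked a few centimetres aside while the robot is not near it.
It also fails if it takes over 210 s, if anything falls off the work surface, if the arm or the gripper's body presses on something with over 40 N, if the wrist force passes 120 N, or if a joint passes its speed limit or range.

## Robot

A 6-joint arm with a two-finger parallel gripper is mounted at the origin on the work surface. World frame = base frame: x ahead of the robot, y to its left, z up, the work surface at z = 0. Lengths are in m, angles in rad, forces in N, time in s.
With the tool pointing down it reaches from about 0.3 to 0.85 m from the base axis. Payload 4.2 kg.
Tool frame: the origin (TCP) lies at the very end of the fingers, on their centre line; the grasp point (between the pads) lies 19 mm behind it; z points along the fingers, y is the line along which they close (so a half turn about z gives the same grasp; the last joint's range is limited). The gripper opens to 91 mm and grips with 3 to 60 N. Pads are 32 mm wide; open, the fingers measure 118 mm over their backs; the gripper's body (76 mm by 178 mm) begins 60 mm behind the grasp point.
Start: joints at [1.288, 0.32, 1.565, -0, 1.257, -0.02], TCP at [0.149, 0.555, 0.214] pointing down, gripper open.
Joint ranges: [-3.11, 3.11], [-0.84, 2.01], [0.21, 2.61], [-1.34, 4.49], [0.05, 2.63], [-2.56, 2.56]. Speed limits (rad/s): [2.57, 2.57, 3.14, 3.14, 3.14, 3.14].

## Interface

Orientations are given as a 3x3 rotation matrix whose columns are the frame's x, y, z axes.
In Python, from bench import arm gives the robot as it stands. The module is installed in compiled form; this text tells all that it offers.
- The arm moves only by the tool move_arm, never from a script. Its argument "targets" is a list of rows, each a list of 5 numbers: the opening, from 0 (shut) to 1 (fully open), then the shift along the tool's x, y, z scaled (see below), then the turn about the tool's z scaled (see below). In form: [[fingers, tx, ty, tz, turn], ...]. A call has 1 to 10 rows; each row shifts and turns the commanded pose from where the row before left it, along the tool's axes as they then stand; what a row does not reach is not made up. The controller multiplies each number of a shift by 25 mm and each number of a turn by 6 degrees. A row lasts 1/8 s, in which the tool goes at most 62.5 mm and 10.7 degrees, less where a joint would pass 70% of its speed; a pose out of reach is approached as far as the arm can. A call with a number of a shift or a turn outside -1 to 1 is refused whole. A call with a gripper value outside its range is refused whole. The fingers move at their own pace and stop on an object; the grip force is fixed at half the most. Time passes only in rows, so rows that do not move let the fingers close. It gives the time, the measured TCP pose, the force, the opening and the grip force at its end, in the units of the state.
- arm.observe(): the state, without advancing time (a new reading comes with each control period).
- arm.grab_frame(name): name is "scene" or "side" or "wrist"; returns a dict with "img" (384x512x3 uint8, blue, green, red), "z_map" (384x512 float32, m along the optical axis (not along the pixel's ray), 0 where there is no reading), "intrinsics" (3x3 intrinsics, pixels), "world_from_camera" (4x4, takes a point from camera to world coordinates). Camera axes: x right, y up, looking along -z (the intrinsics and any distortion apply to the point x, -y, -z); pixel columns grow to the right and rows downward; lengths in m; the calibration is good to about 2 mm. A picture is of the moment at which its call begins.
- arm.hand_in(): hands the job in; it is judged then, once.
The state is a dict: "time": time; "qpos": joint angles; "joint_velocities": joint speeds; "tau": joint torques, N m; "ee_pos": TCP position; "ee_rot": TCP orientation; "contact_force": force on the tool from outside, world axes, zero at the start; "moment": the same for the moment, N m; "finger_gap": finger opening in m; "grasp_force": force on a finger pad.
Only numpy, scipy, OpenCV 4.12 (cv2) and the standard library are available. Lean on these libraries where they do the work, as an engineer would, in place of code of your own. Each camera call takes 0.05 s, during which the arm holds its last target. There are 200 camera calls.

## Working session

There is one attempt and no reset: what is moved stays moved. The work goes in short steps, Python scripts to look and compute and a tool call to move; the robot and the scene stay as the last step left them, time stands still between calls to the robot, and variables do not carry over. Pictures are saved under pics/ and viewed, at most 14 in all, crops included, and the job is handed in when it is done.

Besides the shell and the picture viewer there is one more tool, called by a JSON object that holds its "fn" and its "kwargs". move_arm: Moves the arm, as the interface text tells. Its arguments: {"type":"object","properties":{"targets":{"type":"array","items":{"type":"array","items":{"type":"number"}}}},"required":["targets"]}

```bash
mkdir -p pics; cat > h.py <<'E'
import numpy as np,cv2
from bench import arm
def grab(n,f=None):
    d=arm.grab_frame(n)
    if f: cv2.imwrite('pics/'+f,d['img'])
    return d
def cloud(d):
    z=d['z_map'];K=d['intrinsics'];v,u=np.mgrid[:z.shape[0],:z.shape[1]]
    P=np.stack([(u-K[0,2])/K[0,0]*z,-(v-K[1,2])/K[1,1]*z,-z,np.ones_like(z)],-1)
    W=(P@d['world_from_camera'].T)[...,:3]; W[z==0]=np.nan
    return W
E
python3 - <<'E'
from h import *
for n in ['scene','side']:
    d=grab(n,n+'0.png'); np.savez(''+n+'0.npz',**d)
    print(n,d['intrinsics'],d['world_from_camera'].round(3))
s=arm.observe(); print({k:np.round(v,3) for k,v in s.items()})
E
```

```text
scene [[393.6670887    0.         249.04599216]
 [  0.         393.6670887  185.37515682]
 [  0.           0.           1.        ]] [[-0.689 -0.38   0.618  1.284]
 [ 0.725 -0.373  0.579  0.669]
 [ 0.01   0.846  0.532  0.737]
 [ 0.     0.     0.     1.   ]]
side [[452.67043895   0.         254.60360719]
 [  0.         452.67043895 189.19564303]
 [  0.           0.           1.        ]] [[ 0.873  0.318 -0.37   0.068]
 [-0.488  0.563 -0.667 -0.896]
 [-0.004  0.763  0.647  0.966]
 [ 0.     0.     0.     1.   ]]
{'time': np.float64(0.1), 'qpos': array([ 1.288,  0.32 ,  1.566, -0.   ,  1.257, -0.02 ]), 'joint_velocities': array([ 0.002, -0.003, -0.003,  0.   , -0.   ,  0.001]), 'tau': array([ 2.0000e-03, -4.1333e+01, -2.3251e+01,  7.3000e-02,  4.2000e-02,
       -0.0000e+00]), 'ee_pos': array([0.149, 0.555, 0.213]), 'ee_rot': array([[-0.966,  0.26 , -0.   ],
       [ 0.26 ,  0.966, -0.001],
       [ 0.   , -0.002, -1.   ]]), 'contact_force': array([-0.41 , -0.063,  0.256]), 'moment': array([-0.004, -0.01 ,  0.004]), 'grasp_force': np.float64(0.0), 'finger_gap': np.float64(0.091)}
```

View pics/scene0.png

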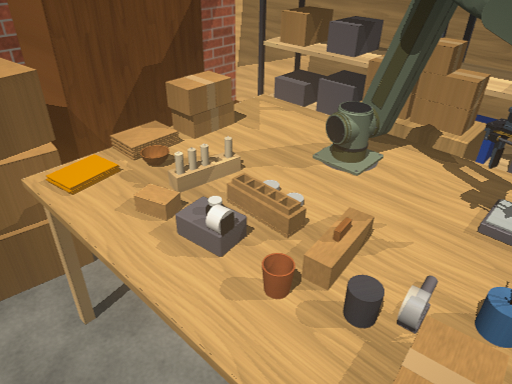

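View pics/side0.png

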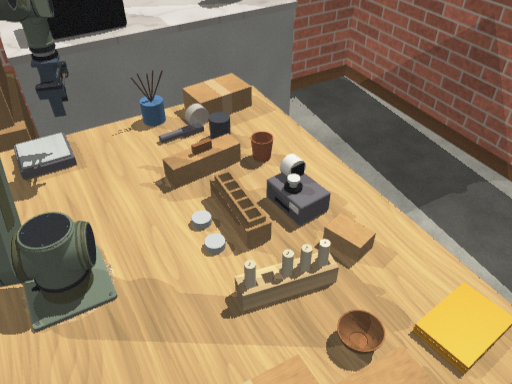

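The scene picture shows four candles at about (179,162), (192,158), (205,154) and (228,147). The box is at (265,203), the lid at (340,245) and the button at (215,202). The side picture agrees, and the two tins sit beside the box on the robot's side. Next I'll fuse both depth maps into a top view.

```bash
cat > top.py <<'E'
from h import *
Ws=[]
for n in ['scene','side']:
    d=np.load(n+'0.npz'); W=cloud(d).reshape(-1,3); Ws.append(W[np.isfinite(W).all(1)])
x0,y0,s=0.2,-0.5,700
H=np.zeros((600,800),np.float32) # rows: x up ; cols: y left->right reversed
for W in Ws:
    c=((0.6-W[:,1])*s).astype(int); r=((0.98-W[:,0])*s).astype(int)
    ok=(c>=0)&(c<800)&(r>=0)&(r<600)&(W[:,2]<0.2)
    np.maximum.at(H,(r[ok],c[ok]),W[ok,2])
    # height histogram check
    print(np.median(W[(np.abs(W[:,2])<.02)][:,2]))
im=cv2.applyColorMap(np.clip(H/0.14*255,0,255).astype(np.uint8),cv2.COLORMAP_JET)
for k in range(-5,7):
    c=int((0.6-k*.1)*s); cv2.line(im,(c,0),(c,599),(255,255,255),1); cv2.putText(im,f'y{k/10}',(c,10),0,.4,(255,255,255),1)
for k in range(2,10):
    r=int((0.98-k*.1)*s); cv2.line(im,(0,r),(799,r),(255,255,255),1); cv2.putText(im,f'x{k/10}',(0,r),0,.4,(255,255,255),1)
cv2.imwrite('pics/top.png',im)
E
python3 top.py
```

```text
0.00019296444684857583
-0.0014954415769558027
```

View pics/top.png

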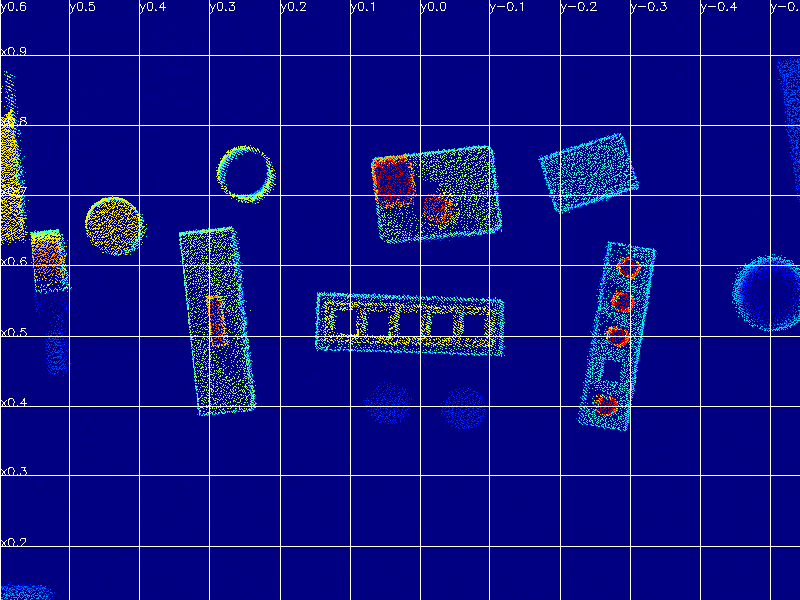

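The top view shows the box at about (0.52, 0.015), the stand at (0.50, -0.28), the lid at (0.52, 0.29), and the button at (0.68, -0.025). I'll fit each of them per camera.

```bash
cat > fit.py <<'E'
from h import *
def sel(W,xr,yr,zr):
    return W[(W[:,0]>xr[0])&(W[:,0]<xr[1])&(W[:,1]>yr[0])&(W[:,1]<yr[1])&(W[:,2]>zr[0])&(W[:,2]<zr[1])]
def rect(P,nm):
    if len(P)<5: print(nm,'few');return
    (c,s,a)=cv2.minAreaRect((P[:,:2]*1000).astype(np.float32))
    b=cv2.boxPoints((c,s,a)); e=[b[1]-b[0],b[2]-b[1]]; l=max(e,key=np.linalg.norm)
    ang=np.degrees(np.arctan2(l[1],l[0]))%180
    print(nm,len(P),'c',np.round(c,1),'size',np.round(s,1),'long dir deg',round(ang,2),'zmed',round(float(np.median(P[:,2])),4))
if __name__=='__main__':
  for n in ['scene','side','both']:
    if n!='both':
        d=np.load(n+'0.npz'); W=cloud(d).reshape(-1,3); W=W[np.isfinite(W).all(1)]
        if n=='scene': W0=W
    else: W=np.vstack([W0,W])
    print(n)
    rect(sel(W,(.44,.6),(-.14,.17),(.064,.1)),'box ledge')
    rect(sel(W,(.44,.6),(-.14,.17),(.084,.1)),'box rim')
    rect(sel(W,(.36,.68),(.2,.36),(.07,.084)),'lid top')
    rect(sel(W,(.36,.68),(.2,.36),(.1,.12)),'handle')
    rect(sel(W,(.35,.66),(-.36,-.2),(.054,.066)),'stand')
    for x in (.4,.45,.5,.55,.6):
        rect(sel(W,(x-.024,x+.024),(-.33,-.24),(.085,.126)),'candle%.2f'%x); 
        P=sel(W,(x-.024,x+.024),(-.33,-.24),(.085,.15)); print('  max z',P[:,2].max().round(4) if len(P) else None, 'top z', np.median(P[(P[:,2]>.12)&(P[:,2]<.134)][:,2]) if len(P) else None)
    rect(sel(W,(.64,.72),(-.06,.005),(.108,.125)),'button')
    rect(sel(W,(.6,.8),(-.13,.1),(.068,.08)),'machine')
E
python3 fit.py
```

```text
scene
box ledge 1501 c [517.   16.4] size [264.4  82.4] long dir deg 88.06 zmed 0.0797
box rim 583 c [516.7  17.4] size [239.3  58.8] long dir deg 88.14 zmed 0.0893
lid top 1699 c [520.9 291.8] size [264.5  77.7] long dir deg 6.19 zmed 0.076
handle 159 c [522.1 292.4] size [72.7 18.5] long dir deg 6.51 zmed 0.1092
stand 579 c [ 499.7 -280.6] size [ 70.5 264.7] long dir deg 170.2 zmed 0.0597
candle0.40 82 c [ 404.1 -257.8] size [19.2 28.2] long dir deg 149.22 zmed 0.1041
  max z 0.1386 top z 0.12770508228365685
candle0.45 few
  max z None top z None
candle0.50 85 c [ 505.4 -275. ] size [15.7 25.9] long dir deg 133.25 zmed 0.1059
  max z 0.1369 top z 0.1284135341968834
candle0.55 85 c [ 553.5 -280.9] size [18.8 27.4] long dir deg 146.27 zmed 0.1068
  max z 0.1338 top z 0.1287175080392341
candle0.60 90 c [ 603.3 -289.1] size [15.9 27.1] long dir deg 142.6 zmed 0.107
  max z 0.1369 top z 0.12853483192396953
button 114 c [684.8 -24.3] size [39.  38.2] long dir deg 14.67 zmed 0.1158
machine 881 c [704.  -21.2] size [120.2 172. ] long dir deg 96.59 zmed 0.0749
side
box ledge 1499 c [515.7  
[... 1412 characters left out ...]
ir deg 170.2 zmed 0.0587
candle0.40 211 c [ 400.2 -265.3] size [35.7 29.3] long dir deg 61.24 zmed 0.1045
  max z 0.1386 top z 0.12791888654221828
candle0.45 few
  max z None top z None
candle0.50 213 c [ 500.1 -282.1] size [33.  28.4] long dir deg 46.46 zmed 0.1063
  max z 0.1383 top z 0.1281678708544869
candle0.55 210 c [ 549.1 -289.2] size [34.5 29. ] long dir deg 77.7 zmed 0.107
  max z 0.137 top z 0.12789512237809691
candle0.60 214 c [ 597.9 -298.7] size [34.4 27. ] long dir deg 65.72 zmed 0.1063
  max z 0.1369 top z 0.12789439106136147
button 216 c [682.2 -26.7] size [44.6 39.4] long dir deg 62.76 zmed 0.1149
machine 1907 c [702.4 -23.7] size [124.5 177.1] long dir deg 96.02 zmed 0.074
```

```bash
cat > go.py <<'E'
import sys
from h import *
# go.py x y z ang(deg of tool y): turn units first, then shift units in the turned tool frame
x,y,z,a=map(float,sys.argv[1:5])
s=arm.observe();R=s['ee_rot'];p=s['ee_pos']
cur=np.degrees(np.arctan2(R[1,1],R[0,1]))
t=(cur-a+180)%360-180
a_=np.radians(a);ty=np.array([np.cos(a_),np.sin(a_),0]);tz=np.array([0,0,-1.]);tx=np.cross(ty,tz)
d=np.array([x,y,z])-p
print('t',round(s['time'],2),'cur',p.round(4),round(cur,2),'tilt',R[:,2].round(3),'q',s['qpos'].round(2))
print('turn',round(t/6,2),'shift',np.round([d@tx/.025,d@ty/.025,d@tz/.025],2),'F',s['contact_force'].round(1),'gap',round(s['finger_gap'],4),'gf',round(float(s['grasp_force']),1))
E
python3 go.py 0.401 -0.2648 0.21 80.4
```

```text
t 0.1 cur [0.1492 0.5548 0.2132] 74.95 tilt [-0.    -0.001 -1.   ] q [ 1.29  0.32  1.57 -0.    1.26 -0.02]
turn -0.91 shift [-15.4  -30.65   0.13] F [-0.4 -0.1  0.3] gap 0.0914 gf 0.0
```

{"fn": "move_arm", "kwargs": {"targets": [[1, 0, 0, 0, -0.91], [1, -0.5, -1, 0, 0], [1, -0.5, -1, 0, 0], [1, -0.5, -1, 0, 0], [1, -0.5, -1, 0, 0], [1, -0.5, -1, 0, 0], [1, -0.5, -1, 0, 0], [1, -0.5, -1, 0, 0], [1, -0.5, -1, 0, 0], [1, -0.5, -1, 0, 0]]}}

```text
time: 1.35
ee_pos: [0.2228, 0.3135, 0.2137]
ee_rot: [[-0.986, 0.166, -0.0], [0.166, 0.986, -0.001], [0.0, -0.001, -1.0]]
contact_force: [0.0, 0.9, 0.2]
finger_gap: 0.0913
grasp_force: 0.0
```

{"fn": "move_arm", "kwargs": {"targets": [[1, -0.5, -1, 0, 0], [1, -0.5, -1, 0, 0], [1, -0.5, -1, 0, 0], [1, -0.5, -1, 0, 0], [1, -0.5, -1, 0, 0], [1, -0.5, -1, 0, 0], [1, -0.5, -1, 0, 0], [1, -0.5, -1, 0, 0], [1, -0.5, -1, 0, 0], [1, -0.5, -1, 0, 0]]}}

```text
time: 2.6
ee_pos: [0.3042, 0.0464, 0.2138]
ee_rot: [[-0.986, 0.167, -0.0], [0.167, 0.986, 0.0], [0.0, 0.0, -1.0]]
contact_force: [1.0, 0.3, -0.9]
finger_gap: 0.0912
grasp_force: 0.0
```

{"fn": "move_arm", "kwargs": {"targets": [[1, -0.5, -1, 0, 0], [1, -0.5, -1, 0, 0], [1, -0.5, -1, 0, 0], [1, -0.5, -1, 0, 0], [1, -0.5, -1, 0, 0], [1, -0.5, -1, 0, 0], [1, -0.5, -1, 0, 0], [1, -0.5, -1, 0, 0], [1, -0.5, -1, 0, 0], [1, -0.5, -1, 0, 0]]}}

```text
time: 3.85
ee_pos: [0.3859, -0.2208, 0.2136]
ee_rot: [[-0.986, 0.167, -0.001], [0.167, 0.986, 0.001], [0.001, 0.0, -1.0]]
contact_force: [0.2, 0.7, 0.8]
finger_gap: 0.0914
grasp_force: 0.0
```

```bash
python3 go.py 0.401 -0.2648 0.1 80.4; python3 - <<'E'
from h import *
d=grab('wrist','w1.png'); np.savez('w1.npz',**d); print(d['world_from_camera'].round(3))
E
```

```text
t 3.85 cur [ 0.3859 -0.2208  0.2136] 80.39 tilt [-0.001  0.001 -1.   ] q [-0.55  0.11  1.84  0.    1.19 -1.95]
turn -0.0 shift [-0.89 -1.64  4.54] F [0.2 0.7 0.8] gap 0.0914 gf 0.0
[[ 0.168 -0.954 -0.25   0.316]
 [ 0.986  0.163  0.041 -0.208]
 [ 0.001 -0.254  0.967  0.385]
 [ 0.     0.     0.     1.   ]]
```

View pics/w1.png

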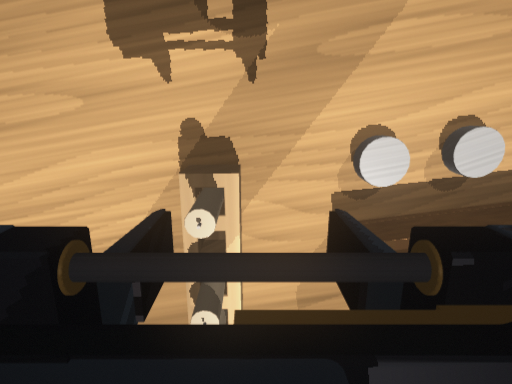

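The wrist picture shows the nearest candle's wick at (199,222) and the second candle at (205,318).

```bash
cat >> h.py <<'E'
def ray(d,u,v,z):
    K=d['intrinsics'];T=d['world_from_camera']
    r=T[:3,:3]@np.array([(u-K[0,2])/K[0,0],-(v-K[1,2])/K[1,1],-1]); o=T[:3,3]
    return o+r*(z-o[2])/r[2]
E
python3 - <<'E'
from h import *
d=np.load('w1.npz'); print(ray(d,200,223,.13),ray(d,205,318,.13))
W=cloud(d); print(W[223,205],W[318,208])
m=(W[...,2]>.12)&(W[...,2]<.133)
n,l,s,c=cv2.connectedComponentsWithStats(m.astype(np.uint8))
for i in range(1,n):
    if s[i,4]>100: print(s[i],np.nanmean(W[l==i],0).round(4))
E
```

```text
[ 0.40125836 -0.26603177  0.13      ] [ 0.49555425 -0.28121417  0.13      ]
[ 0.40142366 -0.26139017  0.13168332] [ 0.49612149 -0.27844574  0.12987669]
[184 206  33  33 818] [ 0.4003 -0.2657  0.1298]
[190 304  30  21 509] [ 0.4936 -0.2806  0.1287]
```

{"fn": "move_arm", "kwargs": {"targets": [[1, -0.45, -0.83, 0, 0], [1, -0.45, -0.83, 0, 0], [1, 0, 0, 1, 0], [1, 0, 0, 1, 0], [1, 0, 0, 1, 0], [1, 0, 0, 1, 0], [1, 0, 0, 0.5, 0], [0, 0, 0, 0, 0], [0, 0, 0, 0, 0], [0, 0, 0, 0, 0]]}}

```text
time: 5.15
ee_pos: [0.4018, -0.2651, 0.1023]
ee_rot: [[-0.986, 0.167, 0.002], [0.167, 0.986, -0.001], [-0.002, -0.001, -1.0]]
contact_force: [1.0, 0.1, -0.3]
finger_gap: 0.0644
grasp_force: 0.0
```

{"fn": "move_arm", "kwargs": {"targets": [[0, 0, 0, 0, 0], [0, 0, 0, 0, 0], [0, 0, 0, 0, 0], [0, 0, 0, 0, 0]]}}

```text
time: 5.65
ee_pos: [0.4012, -0.2649, 0.1014]
ee_rot: [[-0.986, 0.166, 0.0], [0.166, 0.986, -0.0], [-0.0, -0.0, -1.0]]
contact_force: [-1.0, -0.2, -0.5]
finger_gap: 0.027
grasp_force: 29.9
```

{"fn": "move_arm", "kwargs": {"targets": [[0, 0, 0, -0.6, 0], [0, 0, 0, -1, 0], [0, 0, 0, -1, 0], [0, 0, 0, -1, 0.7], [0, 0, 0, -1, 1], [0, 0, 0, 0, 1], [0, 0, 0, 0, 1], [0, 0, 0, 0, 1], [0, 0, 0, 0, 1], [0, 0, 0, 0, 1]]}}

```text
time: 6.9
ee_pos: [0.401, -0.2645, 0.2161]
ee_rot: [[-0.643, 0.766, -0.001], [0.766, 0.643, 0.001], [0.001, -0.0, -1.0]]
contact_force: [0.5, -0.0, -1.0]
finger_gap: 0.0273
grasp_force: 29.9
```

{"fn": "move_arm", "kwargs": {"targets": [[0, 0, 0, 0, 1], [0, 0, 0, 0, 1], [0, 0, 0, 0, 1], [0, 0, 0, 0, 1], [0, 0, 0, 0, 1], [0, 0, 0, 0, 1], [0, 0, 0, 0, 1], [0, 0, 0, 0, 0]]}}

```text
time: 7.9
ee_pos: [0.401, -0.2645, 0.2162]
ee_rot: [[0.03, 1.0, -0.0], [1.0, -0.03, 0.0], [0.0, -0.0, -1.0]]
contact_force: [-0.7, -1.3, -0.5]
finger_gap: 0.0274
grasp_force: 29.9
```

```bash
python3 go.py 0.5196 0.1072 0.1034 -1.9; ls .
```

```text
t 7.9 cur [ 0.401  -0.2645  0.2162] -1.73 tilt [-0.  0. -1.] q [-0.61  0.17  1.76  0.    1.21 -0.58]
turn 0.03 shift [15.02  4.25  4.51] F [-0.7 -1.3 -0.5] gap 0.0274 gf 29.9
fit.py
go.py
h.py
pics
scene0.npz
side0.npz
top.py
w1.npz
```

{"fn": "move_arm", "kwargs": {"targets": [[0, 1, 0.28, 0, 0.03], [0, 1, 0.28, 0, 0], [0, 1, 0.28, 0, 0], [0, 1, 0.28, 0, 0], [0, 1, 0.28, 0, 0], [0, 1, 0.28, 0, 0], [0, 1, 0.28, 0, 0], [0, 1, 0.28, 0, 0], [0, 1, 0.28, 0, 0], [0, 1, 0.28, 0, 0]]}}

```text
time: 9.15
ee_pos: [0.4798, -0.0164, 0.2163]
ee_rot: [[0.032, 0.999, -0.0], [0.999, -0.032, 0.0], [0.0, -0.0, -1.0]]
contact_force: [0.4, 0.3, -1.8]
finger_gap: 0.0273
grasp_force: 29.9
```

{"fn": "move_arm", "kwargs": {"targets": [[0, 1, 0.28, 0, 0], [0, 1, 0.28, 0, 0], [0, 1, 0.28, 0, 0], [0, 1, 0.28, 0, 0], [0, 1, 0.28, 0, 0], [0, 0, 0, 0, 0], [0, 0, 0, 0, 0]]}}

```text
time: 10.02
ee_pos: [0.5186, 0.1059, 0.2162]
ee_rot: [[0.034, 0.999, -0.001], [0.999, -0.034, -0.001], [-0.001, -0.001, -1.0]]
contact_force: [1.0, -1.2, -0.5]
finger_gap: 0.0273
grasp_force: 29.9
```

```bash
python3 go.py 0.5196 0.1072 0.1034 -1.9; python3 - <<'E'
from h import *
from fit import *
d=grab('wrist','w2.png'); np.savez('w2.npz',**d)
W=cloud(d).reshape(-1,3);W=W[np.isfinite(W).all(1)]
for lo,hi in((.064,.078),(.084,.096)): rect(sel(W,(.44,.6),(-.14,.17),(lo,hi)),'box')
E
```

```text
t 10.03 cur [0.5186 0.1059 0.2162] -1.92 tilt [-0.001 -0.001 -1.   ] q [ 0.18  0.25  1.66 -0.    1.23  0.21]
turn -0.0 shift [0.05 0.04 4.51] F [ 1.  -1.2 -0.5] gap 0.0273 gf 29.9
box 2278 c [518.2  48.4] size [194.8  78.1] long dir deg 87.97 zmed 0.0704
box 2174 c [518.3  50.9] size [165.8  54.1] long dir deg 88.05 zmed 0.0903
```

View pics/w2.png

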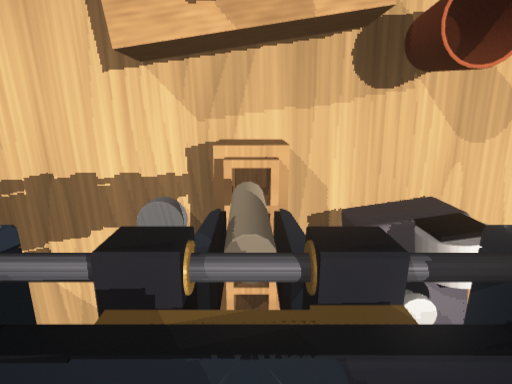

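The wrist view shows the candle at (250,200) above the end cell. The box's +y end fits within 1 mm, so I'll lower it.

{"fn": "move_arm", "kwargs": {"targets": [[0, 0.04, 0.06, 1, 0], [0, 0, 0, 1, 0], [0, 0, 0, 1, 0], [0, 0, 0, 0.7, 0], [0, 0, 0, 0.4, 0], [0, 0, 0, 0.3, 0], [0, 0, 0, 0.06, 0], [0, 0, 0, 0, 0]]}}

```text
time: 11.08
ee_pos: [0.5209, 0.1074, 0.1054]
ee_rot: [[0.034, 0.999, 0.001], [0.999, -0.034, 0.0], [0.0, 0.001, -1.0]]
contact_force: [0.0, -0.5, -0.0]
finger_gap: 0.0277
grasp_force: 29.9
```

{"fn": "move_arm", "kwargs": {"targets": [[0.6, 0, 0, 0.05, 0], [0.6, 0, 0, 0, 0], [0.6, 0, 0, 0, 0], [0.6, 0, 0, 0, 0], [0.6, 0, 0, -1, 0], [0.6, 0, 0, -1, 0], [0.6, 0, 0, -1, -1], [0.6, 0, 0, -1, -1], [0.6, 0, 0, 0, -1], [0.6, 0, 0, 0, -1]]}}

```text
time: 12.32
ee_pos: [0.5206, 0.1075, 0.2042]
ee_rot: [[-0.378, 0.926, 0.001], [0.926, 0.378, 0.0], [-0.0, 0.001, -1.0]]
contact_force: [0.1, -0.3, -0.6]
finger_gap: 0.0547
grasp_force: 0.0
```

{"fn": "move_arm", "kwargs": {"targets": [[0.6, 0, 0, 0, -1], [0.6, 0, 0, 0, -1], [0.6, 0, 0, 0, -1], [0.6, 0, 0, 0, -1], [0.6, 0, 0, 0, -1], [0.6, 0, 0, 0, -1], [0.6, 0, 0, 0, -1], [0.6, 0, 0, 0, -1], [0.6, 0, 0, 0, -1], [0.6, 0, 0, 0, -0.7]]}}

```text
time: 13.58
ee_pos: [0.5205, 0.1074, 0.2037]
ee_rot: [[-0.986, 0.167, -0.0], [0.167, 0.986, 0.0], [0.0, 0.0, -1.0]]
contact_force: [-0.1, -0.2, -0.4]
finger_gap: 0.0549
grasp_force: 0.0
```

```bash
python3 go.py 0.5 -0.282 0.1014 80.4; python3 - <<'E'
from h import *
from fit import *
d=grab('scene','s2.png')
W=cloud(d).reshape(-1,3);W=W[np.isfinite(W).all(1)]
P=sel(W,(.49,.55),(.07,.14),(.1,.16)); print(np.sort(P[:,2])[-12:].round(4), P.mean(0))
E
```

```text
t 13.57 cur [0.5205 0.1074 0.2037] 80.37 tilt [-0.  0. -1.] q [ 0.18  0.26  1.68  0.    1.2  -1.22]
turn -0.0 shift [ -1.79 -15.5    4.09] F [-0.1 -0.2 -0.4] gap 0.0549 gf 0.0
[0.1328 0.1329 0.1329 0.1333 0.1333 0.1342 0.1347 0.1347 0.1351 0.136
 0.1387 0.1396] [0.52569135 0.11423944 0.12117422]
```

{"fn": "move_arm", "kwargs": {"targets": [[0.6, -0.11, -0.97, 0, 0], [0.6, -0.11, -0.97, 0, 0], [0.6, -0.11, -0.97, 0, 0], [0.6, -0.11, -0.97, 0, 0], [0.6, -0.11, -0.97, 0, 0], [0.6, -0.11, -0.97, 0, 0], [0.6, -0.11, -0.97, 0, 0], [0.6, -0.11, -0.97, 0, 0], [0.6, -0.11, -0.97, 0, 0], [0.6, -0.11, -0.97, 0, 0]]}}

```text
time: 14.88
ee_pos: [0.5063, -0.137, 0.2037]
ee_rot: [[-0.985, 0.171, 0.0], [0.171, 0.985, 0.0], [-0.0, 0.0, -1.0]]
contact_force: [0.3, -0.3, 0.1]
finger_gap: 0.0549
grasp_force: 0.0
```

{"fn": "move_arm", "kwargs": {"targets": [[0.6, -0.11, -0.97, 0, 0], [0.6, -0.11, -0.97, 0, 0], [0.6, -0.11, -0.97, 0, 0], [0.6, -0.11, -0.97, 0, 0], [0.6, -0.11, -0.97, 0, 0], [0.6, -0.11, -0.97, 0, 0], [0.6, 0, 0, 0, 0], [0.6, 0, 0, 0, 0]]}}

```text
time: 15.88
ee_pos: [0.4979, -0.2818, 0.2035]
ee_rot: [[-0.985, 0.17, -0.0], [0.17, 0.985, 0.001], [0.0, 0.001, -1.0]]
contact_force: [0.2, 0.6, -0.5]
finger_gap: 0.0544
grasp_force: 0.0
```

```bash
cat > wc.py <<'E'
from h import *
d=grab('wrist'); W=cloud(d)
m=(W[...,2]>.122)&(W[...,2]<.133)
n,l,s,c=cv2.connectedComponentsWithStats(m.astype(np.uint8))
for i in range(1,n):
    if s[i,4]>100: print(s[i],np.nanmean(W[l==i],0).round(4))
E
python3 wc.py; python3 go.py 0.5 -0.282 0.1014 80.4
```

```text
[231 186  34  35 886] [ 0.4993 -0.2824  0.1302]
[234 241  30  12 253] [ 0.5395 -0.2889  0.1286]
[234 292  31  18 443] [ 0.5913 -0.2975  0.1291]
t 15.93 cur [ 0.498  -0.2816  0.2036] 80.23 tilt [-0.     0.001 -1.   ] q [-0.54  0.32  1.59  0.    1.23 -1.94]
turn -0.03 shift [-0.08 -0.    4.09] F [-0.3  0.4 -0.1] gap 0.0546 gf 0.0
```

{"fn": "move_arm", "kwargs": {"targets": [[0.6, -0.06, -0.03, 1, 0], [0.6, 0, 0, 1, 0], [0.6, 0, 0, 1, 0], [0.6, 0, 0, 1, 0], [0, 0, 0, 0.08, 0], [0, 0, 0, 0, 0], [0, 0, 0, 0, 0], [0, 0, 0, 0, 0], [0, 0, 0, 0, 0], [0, 0, 0, 0, 0]]}}

```text
time: 17.18
ee_pos: [0.5001, -0.2837, 0.1029]
ee_rot: [[-0.985, 0.17, 0.002], [0.17, 0.985, -0.001], [-0.002, -0.0, -1.0]]
contact_force: [-0.3, 0.9, 6.1]
finger_gap: 0.0274
grasp_force: 30.0
```

{"fn": "move_arm", "kwargs": {"targets": [[0, 0, 0, -0.6, 0], [0, 0, 0, -1, 0], [0, 0, 0, -1, 0], [0, 0, 0, -1, 0.7], [0, 0, 0, -1, 1], [0, 0, 0, 0, 1], [0, 0, 0, 0, 1], [0, 0, 0, 0, 1], [0, 0, 0, 0, 1], [0, 0, 0, 0, 1]]}}

```text
time: 18.42
ee_pos: [0.499, -0.2834, 0.2171]
ee_rot: [[-0.64, 0.768, -0.0], [0.768, 0.64, 0.0], [0.0, -0.0, -1.0]]
contact_force: [0.5, -0.2, -1.3]
finger_gap: 0.0267
grasp_force: 30.0
```

{"fn": "move_arm", "kwargs": {"targets": [[0, 0, 0, 0, 1], [0, 0, 0, 0, 1], [0, 0, 0, 0, 1], [0, 0, 0, 0, 1], [0, 0, 0, 0, 1], [0, 0, 0, 0, 1], [0, 0, 0, 0, 1], [0, 0, 0, 0, 0]]}}

```text
time: 19.42
ee_pos: [0.4991, -0.2834, 0.217]
ee_rot: [[0.033, 0.999, -0.0], [0.999, -0.033, -0.0], [-0.0, -0.0, -1.0]]
contact_force: [-0.3, 0.1, -2.1]
finger_gap: 0.0271
grasp_force: 30.0
```

```bash
python3 go.py 0.5187 0.0609 0.1034 -1.9
```

```text
t 19.43 cur [ 0.4991 -0.2834  0.217 ] -1.91 tilt [-0. -0. -1.] q [-0.54  0.32  1.56 -0.    1.26 -0.5 ]
turn -0.0 shift [13.79  0.33  4.55] F [-0.3  0.1 -2.1] gap 0.0271 gf 30.0
```

{"fn": "move_arm", "kwargs": {"targets": [[0, 0.985, 0.024, 0, 0], [0, 0.985, 0.024, 0, 0], [0, 0.985, 0.024, 0, 0], [0, 0.985, 0.024, 0, 0], [0, 0.985, 0.024, 0, 0], [0, 0.985, 0.024, 0, 0], [0, 0.985, 0.024, 0, 0], [0, 0.985, 0.024, 0, 0], [0, 0.985, 0.024, 0, 0], [0, 0.985, 0.024, 0, 0]]}}

```text
time: 20.68
ee_pos: [0.5137, -0.0368, 0.217]
ee_rot: [[0.033, 0.999, 0.0], [0.999, -0.033, -0.0], [-0.0, 0.0, -1.0]]
contact_force: [-0.4, 0.6, -1.5]
finger_gap: 0.0274
grasp_force: 30.0
```

{"fn": "move_arm", "kwargs": {"targets": [[0, 0.985, 0.024, 0, 0], [0, 0.985, 0.024, 0, 0], [0, 0.985, 0.024, 0, 0], [0, 0.985, 0.024, 0, 0], [0, 0, 0, 0.6, 0], [0, 0, 0, 0, 0]]}}

```text
time: 21.42
ee_pos: [0.5183, 0.0602, 0.2001]
ee_rot: [[0.033, 0.999, -0.004], [0.999, -0.033, -0.001], [-0.001, -0.004, -1.0]]
contact_force: [0.2, 0.4, -0.7]
finger_gap: 0.027
grasp_force: 30.0
```

{"fn": "move_arm", "kwargs": {"targets": [[0, 0, 0, 1, 0], [0, 0, 0, 1, 0], [0, 0, 0, 1, 0], [0, 0, 0, 0.5, 0], [0, 0, 0, 0.35, 0], [0, 0, 0, 0, 0], [0.6, 0, 0, 0.05, 0], [0.6, 0, 0, 0, 0], [0.6, 0, 0, 0, 0], [0.6, 0, 0, 0, 0]]}}

```text
time: 22.68
ee_pos: [0.5197, 0.0609, 0.1044]
ee_rot: [[0.034, 0.999, 0.0], [0.999, -0.034, 0.0], [0.0, 0.0, -1.0]]
contact_force: [-0.3, 0.6, 0.2]
finger_gap: 0.0549
grasp_force: 0.0
```

{"fn": "move_arm", "kwargs": {"targets": [[0.6, 0, 0, -1, 0], [0.6, 0, 0, -1, 0], [0.6, 0, 0, -1, -1], [0.6, 0, 0, -1, -1], [0.6, 0, 0, 0, -1], [0.6, 0, 0, 0, -1], [0.6, 0, 0, 0, -1], [0.6, 0, 0, 0, -1], [0.6, 0, 0, 0, -1], [0.6, 0, 0, 0, -1]]}}

```text
time: 23.92
ee_pos: [0.5196, 0.0609, 0.2042]
ee_rot: [[-0.722, 0.692, -0.0], [0.692, 0.722, 0.0], [0.0, 0.0, -1.0]]
contact_force: [-0.3, -0.1, -0.2]
finger_gap: 0.0549
grasp_force: 0.0
```

{"fn": "move_arm", "kwargs": {"targets": [[0.6, 0, 0, 0, -1], [0.6, 0, 0, 0, -1], [0.6, 0, 0, 0, -1], [0.6, 0, 0, 0, -1], [0.6, 0, 0, 0, -1], [0.6, 0, 0, 0, -0.7], [0.6, 0, 0, 0, 0]]}}

```text
time: 24.8
ee_pos: [0.5196, 0.0609, 0.2042]
ee_rot: [[-0.985, 0.171, 0.0], [0.171, 0.985, 0.0], [-0.0, 0.0, -1.0]]
contact_force: [0.2, -0.5, 0.2]
finger_gap: 0.0547
grasp_force: 0.0
```

```bash
python3 go.py 0.549 -0.290 0.1014 80.4
```

```text
t 24.8 cur [0.5196 0.0609 0.2042] 80.18 tilt [ 0.  0. -1.] q [ 0.09  0.24  1.7   0.    1.2  -1.3 ]
turn -0.04 shift [ -3.5  -13.64   4.11] F [ 0.2 -0.5  0.2] gap 0.0547 gf 0.0
```

{"fn": "move_arm", "kwargs": {"targets": [[0.6, -0.25, -0.974, 0, -0.04], [0.6, -0.25, -0.974, 0, 0], [0.6, -0.25, -0.974, 0, 0], [0.6, -0.25, -0.974, 0, 0], [0.6, -0.25, -0.974, 0, 0], [0.6, -0.25, -0.974, 0, 0], [0.6, -0.25, -0.974, 0, 0], [0.6, -0.25, -0.974, 0, 0], [0.6, -0.25, -0.974, 0, 0], [0.6, -0.25, -0.974, 0, 0]]}}

```text
time: 26.05
ee_pos: [0.5408, -0.1904, 0.2041]
ee_rot: [[-0.986, 0.167, 0.0], [0.167, 0.986, 0.0], [0.0, 0.0, -1.0]]
contact_force: [0.3, 0.3, 0.1]
finger_gap: 0.0551
grasp_force: 0.0
```

{"fn": "move_arm", "kwargs": {"targets": [[0.6, -0.25, -0.974, 0, 0], [0.6, -0.25, -0.974, 0, 0], [0.6, -0.25, -0.974, 0, 0], [0.6, -0.25, -0.974, 0, 0], [0.6, 0, 0, 0, 0], [0.6, 0, 0, 0, 0]]}}

```text
time: 26.8
ee_pos: [0.5492, -0.2896, 0.204]
ee_rot: [[-0.986, 0.166, -0.0], [0.166, 0.986, 0.001], [0.001, 0.001, -1.0]]
contact_force: [0.6, 0.4, 0.3]
finger_gap: 0.0549
grasp_force: 0.0
```

```bash
python3 wc.py; python3 go.py 0.549 -0.290 0.1014 80.4
```

```text
[231 184  33  34 883] [ 0.5487 -0.2905  0.1302]
[232 239  32  14 323] [ 0.5899 -0.297   0.1289]
t 26.85 cur [ 0.5492 -0.2893  0.2041] 80.47 tilt [-0.     0.001 -1.   ] q [-0.5   0.4   1.47  0.    1.27 -1.91]
turn 0.01 shift [ 0.01 -0.03  4.11] F [-0.2 -0.1  0.1] gap 0.055 gf 0.0
```

{"fn": "move_arm", "kwargs": {"targets": [[0.6, 0, -0.03, 1, 0], [0.6, 0, 0, 1, 0], [0.6, 0, 0, 1, 0], [0.6, 0, 0, 1, 0], [0, 0, 0, 0.08, 0], [0, 0, 0, 0, 0], [0, 0, 0, 0, 0], [0, 0, 0, 0, 0], [0, 0, 0, 0, 0], [0, 0, 0, 0, 0]]}}

```text
time: 28.1
ee_pos: [0.55, -0.2909, 0.1035]
ee_rot: [[-0.986, 0.166, 0.002], [0.166, 0.986, -0.001], [-0.002, -0.001, -1.0]]
contact_force: [0.2, 0.4, 5.0]
finger_gap: 0.0273
grasp_force: 30.0
```

{"fn": "move_arm", "kwargs": {"targets": [[0, 0, 0, -0.6, 0], [0, 0, 0, -1, 0], [0, 0, 0, -1, 0], [0, 0, 0, -1, 0.7], [0, 0, 0, -1, 1], [0, 0, 0, 0, 1], [0, 0, 0, 0, 1], [0, 0, 0, 0, 1], [0, 0, 0, 0, 1], [0, 0, 0, 0, 1]]}}

```text
time: 29.35
ee_pos: [0.5489, -0.2906, 0.2176]
ee_rot: [[-0.644, 0.765, -0.0], [0.765, 0.644, 0.0], [0.0, -0.0, -1.0]]
contact_force: [-0.5, -0.4, 0.5]
finger_gap: 0.0273
grasp_force: 30.0
```

{"fn": "move_arm", "kwargs": {"targets": [[0, 0, 0, 0, 1], [0, 0, 0, 0, 1], [0, 0, 0, 0, 1], [0, 0, 0, 0, 1], [0, 0, 0, 0, 1], [0, 0, 0, 0, 1], [0, 0, 0, 0, 1], [0, 0, 0, 0, 0]]}}

```text
time: 30.35
ee_pos: [0.549, -0.2906, 0.2175]
ee_rot: [[0.029, 1.0, -0.0], [1.0, -0.029, 0.0], [0.0, -0.0, -1.0]]
contact_force: [0.4, -0.4, -0.2]
finger_gap: 0.0273
grasp_force: 30.0
```

```bash
python3 go.py 0.5171 0.0149 0.105 -1.9
```

```text
t 30.35 cur [ 0.549  -0.2906  0.2175] -1.67 tilt [-0.  0. -1.] q [-0.51  0.39  1.45 -0.    1.3  -0.48]
turn 0.04 shift [12.17 -1.68  4.5 ] F [ 0.4 -0.4 -0.2] gap 0.0273 gf 30.0
```

{"fn": "move_arm", "kwargs": {"targets": [[0, 0.936, -0.13, 0, 0.04], [0, 0.936, -0.13, 0, 0], [0, 0.936, -0.13, 0, 0], [0, 0.936, -0.13, 0, 0], [0, 0.936, -0.13, 0, 0], [0, 0.936, -0.13, 0, 0], [0, 0.936, -0.13, 0, 0], [0, 0.936, -0.13, 0, 0], [0, 0.936, -0.13, 0, 0], [0, 0.936, -0.13, 0, 0]]}}

```text
time: 31.6
ee_pos: [0.5243, -0.0539, 0.2173]
ee_rot: [[0.034, 0.999, 0.0], [0.999, -0.034, 0.0], [0.0, 0.0, -1.0]]
contact_force: [0.5, 0.0, -0.7]
finger_gap: 0.0275
grasp_force: 30.0
```

{"fn": "move_arm", "kwargs": {"targets": [[0, 0.936, -0.13, 0, 0], [0, 0.936, -0.13, 0, 0], [0, 0.936, -0.13, 0, 0], [0, 0, 0, 0.6, 0], [0, 0, 0, 0, 0]]}}

```text
time: 32.22
ee_pos: [0.5161, 0.0149, 0.2006]
ee_rot: [[0.034, 0.999, -0.003], [0.999, -0.034, -0.001], [-0.001, -0.003, -1.0]]
contact_force: [-0.9, 0.4, -0.1]
finger_gap: 0.027
grasp_force: 30.0
```

{"fn": "move_arm", "kwargs": {"targets": [[0, 0, 0, 1, 0], [0, 0, 0, 1, 0], [0, 0, 0, 1, 0], [0, 0, 0, 0.5, 0], [0, 0, 0, 0.35, 0], [0, 0, 0, 0, 0], [0.6, 0, 0, 0.05, 0], [0.6, 0, 0, 0, 0], [0.6, 0, 0, 0, 0], [0.6, 0, 0, 0, 0]]}}

```text
time: 33.48
ee_pos: [0.5175, 0.0149, 0.1048]
ee_rot: [[0.034, 0.999, 0.0], [0.999, -0.034, 0.0], [0.0, 0.0, -1.0]]
contact_force: [0.7, -0.4, -0.1]
finger_gap: 0.0544
grasp_force: 0.0
```

{"fn": "move_arm", "kwargs": {"targets": [[0.6, 0, 0, -1, 0], [0.6, 0, 0, -1, 0], [0.6, 0, 0, -1, -1], [0.6, 0, 0, -1, -1], [0.6, 0, 0, 0, -1], [0.6, 0, 0, 0, -1], [0.6, 0, 0, 0, -1], [0.6, 0, 0, 0, -1], [0.6, 0, 0, 0, -1], [0.6, 0, 0, 0, -1]]}}

```text
time: 34.72
ee_pos: [0.5173, 0.0149, 0.2047]
ee_rot: [[-0.722, 0.692, 0.0], [0.692, 0.722, 0.0], [-0.0, 0.0, -1.0]]
contact_force: [-0.3, 0.0, -0.4]
finger_gap: 0.0547
grasp_force: 0.0
```

{"fn": "move_arm", "kwargs": {"targets": [[0.6, 0, 0, 0, -1], [0.6, 0, 0, 0, -1], [0.6, 0, 0, 0, -1], [0.6, 0, 0, 0, -1], [0.6, 0, 0, 0, -1], [0.6, 0, 0, 0, -0.7], [0.6, 0, 0, 0, 0]]}}

```text
time: 35.6
ee_pos: [0.5174, 0.0149, 0.2047]
ee_rot: [[-0.985, 0.171, 0.0], [0.171, 0.985, 0.0], [-0.0, 0.0, -1.0]]
contact_force: [0.3, 0.3, 0.2]
finger_gap: 0.0548
grasp_force: 0.0
```

```bash
python3 go.py 0.598 -0.2985 0.1014 80.4
```

```text
t 35.6 cur [0.5174 0.0149 0.2047] 80.17 tilt [ 0.  0. -1.] q [ 0.01  0.24  1.71  0.    1.2  -1.39]
turn -0.04 shift [ -5.27 -11.82   4.13] F [0.3 0.3 0.2] gap 0.0548 gf 0.0
```

{"fn": "move_arm", "kwargs": {"targets": [[0.6, -0.44, -0.985, 0, -0.04], [0.6, -0.44, -0.985, 0, 0], [0.6, -0.44, -0.985, 0, 0], [0.6, -0.44, -0.985, 0, 0], [0.6, -0.44, -0.985, 0, 0], [0.6, -0.44, -0.985, 0, 0], [0.6, -0.44, -0.985, 0, 0], [0.6, -0.44, -0.985, 0, 0], [0.6, -0.44, -0.985, 0, 0], [0.6, -0.44, -0.985, 0, 0]]}}

```text
time: 36.85
ee_pos: [0.5851, -0.247, 0.2046]
ee_rot: [[-0.986, 0.167, -0.0], [0.167, 0.986, 0.0], [0.0, 0.0, -1.0]]
contact_force: [0.3, -0.1, -0.9]
finger_gap: 0.0546
grasp_force: 0.0
```

{"fn": "move_arm", "kwargs": {"targets": [[0.6, -0.44, -0.985, 0, 0], [0.6, -0.44, -0.985, 0, 0], [0.6, 0, 0, 0, 0], [0.6, 0, 0, 0, 0]]}}

```text
time: 37.35
ee_pos: [0.5982, -0.2977, 0.2044]
ee_rot: [[-0.986, 0.166, -0.001], [0.166, 0.986, 0.001], [0.001, 0.001, -1.0]]
contact_force: [0.9, 0.2, 0.7]
finger_gap: 0.0547
grasp_force: 0.0
```

```bash
python3 wc.py; python3 go.py 0.598 -0.2985 0.1014 80.4
```

```text
[231 184  34  34 877] [ 0.5981 -0.2985  0.1301]
t 37.4 cur [ 0.5983 -0.2974  0.2046] 80.47 tilt [-0.     0.001 -1.   ] q [-0.48  0.47  1.34  0.    1.32 -1.88]
turn 0.01 shift [ 0.   -0.04  4.13] F [-0.2 -0.3 -0.9] gap 0.0548 gf 0.0
```

{"fn": "move_arm", "kwargs": {"targets": [[0.6, 0, -0.03, 1, 0], [0.6, 0, 0, 1, 0], [0.6, 0, 0, 1, 0], [0.6, 0, 0, 1, 0], [0, 0, 0, 0.08, 0], [0, 0, 0, 0, 0], [0, 0, 0, 0, 0], [0, 0, 0, 0, 0], [0, 0, 0, 0, 0], [0, 0, 0, 0, 0]]}}

```text
time: 38.65
ee_pos: [0.5992, -0.2995, 0.1042]
ee_rot: [[-0.986, 0.166, 0.003], [0.166, 0.986, -0.001], [-0.003, -0.0, -1.0]]
contact_force: [-0.3, 0.7, 5.7]
finger_gap: 0.0273
grasp_force: 30.0
```

{"fn": "move_arm", "kwargs": {"targets": [[0, 0, 0, -0.6, 0], [0, 0, 0, -1, 0], [0, 0, 0, -1, 0], [0, 0, 0, -1, 0.7], [0, 0, 0, -1, 1], [0, 0, 0, 0, 1], [0, 0, 0, 0, 1], [0, 0, 0, 0, 1], [0, 0, 0, 0, 1], [0, 0, 0, 0, 1]]}}

```text
time: 39.9
ee_pos: [0.5981, -0.2992, 0.218]
ee_rot: [[-0.644, 0.765, -0.001], [0.765, 0.644, 0.0], [0.001, -0.0, -1.0]]
contact_force: [-0.3, 0.2, -0.7]
finger_gap: 0.0273
grasp_force: 30.0
```

{"fn": "move_arm", "kwargs": {"targets": [[0, 0, 0, 0, 1], [0, 0, 0, 0, 1], [0, 0, 0, 0, 1], [0, 0, 0, 0, 1], [0, 0, 0, 0, 1], [0, 0, 0, 0, 1], [0, 0, 0, 0, 1], [0, 0, 0, 0, 0]]}}

```text
time: 40.9
ee_pos: [0.5982, -0.2991, 0.2179]
ee_rot: [[0.029, 1.0, -0.0], [1.0, -0.029, 0.0], [0.0, -0.0, -1.0]]
contact_force: [0.2, -0.5, -0.1]
finger_gap: 0.0272
grasp_force: 30.0
```

```bash
python3 go.py 0.5156 -0.0311 0.105 -1.9
```

```text
t 40.9 cur [ 0.5982 -0.2991  0.2179] -1.67 tilt [-0.  0. -1.] q [-0.48  0.47  1.32 -0.    1.35 -0.45]
turn 0.04 shift [10.61 -3.66  4.52] F [ 0.2 -0.5 -0.1] gap 0.0272 gf 30.0
```

{"fn": "move_arm", "kwargs": {"targets": [[0, 0.965, -0.333, 0, 0.04], [0, 0.965, -0.333, 0, 0], [0, 0.965, -0.333, 0, 0], [0, 0.965, -0.333, 0, 0], [0, 0.965, -0.333, 0, 0], [0, 0.965, -0.333, 0, 0], [0, 0.965, -0.333, 0, 0], [0, 0.965, -0.333, 0, 0], [0, 0.965, -0.333, 0, 0], [0, 0.965, -0.333, 0, 0]]}}

```text
time: 42.15
ee_pos: [0.5228, -0.0538, 0.2178]
ee_rot: [[0.034, 0.999, 0.0], [0.999, -0.034, 0.0], [0.0, 0.0, -1.0]]
contact_force: [-0.6, 0.0, -1.5]
finger_gap: 0.0272
grasp_force: 30.0
```

{"fn": "move_arm", "kwargs": {"targets": [[0, 0.965, -0.333, 0, 0], [0, 0, 0, 0.6, 0], [0, 0, 0, 0, 0]]}}

```text
time: 42.52
ee_pos: [0.5149, -0.0309, 0.2012]
ee_rot: [[0.034, 0.999, -0.003], [0.999, -0.034, -0.0], [-0.0, -0.003, -1.0]]
contact_force: [-0.4, 0.2, -1.0]
finger_gap: 0.0273
grasp_force: 30.0
```

{"fn": "move_arm", "kwargs": {"targets": [[0, 0, 0, 1, 0], [0, 0, 0, 1, 0], [0, 0, 0, 1, 0], [0, 0, 0, 0.5, 0], [0, 0, 0, 0.35, 0], [0, 0, 0, 0, 0], [0.6, 0, 0, 0.05, 0], [0.6, 0, 0, 0, 0], [0.6, 0, 0, 0, 0], [0.6, 0, 0, 0, 0]]}}

```text
time: 43.78
ee_pos: [0.516, -0.0308, 0.1053]
ee_rot: [[0.034, 0.999, 0.0], [0.999, -0.034, 0.0], [0.0, 0.0, -1.0]]
contact_force: [-1.5, 0.2, 0.3]
finger_gap: 0.0548
grasp_force: 0.0
```

{"fn": "move_arm", "kwargs": {"targets": [[0.6, 0, 0, -1, 0], [0.6, 0, 0, -1, 0], [0.6, 0, 0, -1, 1], [0.6, 0, 0, -1, 1], [0.6, 0, 0, -1, 1], [0.6, 0, 0, -1, 1], [0.6, 0, 0, 0, 1], [0.6, 0, 0, 0, 1], [0.6, 0, 0, 0, 1], [0.6, 0, 0, 0, 1]]}}

```text
time: 45.02
ee_pos: [0.5158, -0.0308, 0.2552]
ee_rot: [[0.768, 0.64, -0.0], [0.64, -0.768, 0.0], [0.0, -0.0, -1.0]]
contact_force: [-1.2, 0.6, -0.6]
finger_gap: 0.055
grasp_force: 0.0
```

{"fn": "move_arm", "kwargs": {"targets": [[0.6, 0, 0, 0, 1], [0.6, 0, 0, 0, 1], [0.6, 0, 0, 0, 1], [0.6, 0, 0, 0, 1], [0.6, 0, 0, 0, 1], [0.6, 0, 0, 0, 0.6]]}}

```text
time: 45.78
ee_pos: [0.5158, -0.0308, 0.2552]
ee_rot: [[0.994, 0.11, 0.0], [0.11, -0.994, 0.0], [0.0, -0.0, -1.0]]
contact_force: [0.8, -0.5, -0.3]
finger_gap: 0.0547
grasp_force: 0.0
```

```bash
python3 - <<'E'
from fit import *
Ws=[]
for n in('scene','side'):
    d=grab(n,n+'3.png'); W=cloud(d).reshape(-1,3);W=W[np.isfinite(W).all(1)]
    rect(sel(W,(.3,.75),(.15,.42),(.102,.116)),'handle')
    rect(sel(W,(.3,.72),(.15,.40),(.07,.08)),'lid')
    rect(sel(W,(.3,.7),(-.36,-.2),(.08,.15)),'stand candles')
    for c in ((.5202,.1068),(.5187,.0609),(.5171,.0149),(.5156,-.0311)):
        P=sel(W,(c[0]-.022,c[0]+.022),(c[1]-.022,c[1]+.022),(.1,.15)); z=np.sort(P[:,2]); print(P[P[:,2]>.12].mean(0).round(4),z[-8:].round(3))
E
python3 go.py 0.5205 0.290 0.23 -83.5
```

```text
handle 147 c [548.8 263.5] size [73.3 18.4] long dir deg 6.34 zmed 0.1094
lid 1758 c [567.2 263.6] size [302.5 101.3] long dir deg 0.93 zmed 0.076
stand candles few
[0.5234 0.1129 0.1295] [0.133 0.134 0.134 0.134 0.134 0.135 0.139 0.139]
[0.5247 0.0676 0.1299] [0.134 0.134 0.134 0.135 0.135 0.136 0.137 0.141]
[0.5214 0.0217 0.1293] [0.133 0.134 0.134 0.134 0.135 0.135 0.135 0.139]
[ 0.52   -0.0235  0.1295] [0.133 0.134 0.134 0.134 0.134 0.135 0.138 0.138]
handle 91 c [547.9 259.5] size [72.9 24.8] long dir deg 7.94 zmed 0.107
lid 700 c [566.5 257. ] size [302.3 100.2] long dir deg 1.61 zmed 0.074
stand candles few
[0.5168 0.1034 0.1286] [0.133 0.133 0.133 0.133 0.134 0.134 0.136 0.137]
[0.5177 0.0577 0.1285] [0.132 0.132 0.132 0.132 0.133 0.133 0.135 0.139]
[0.5156 0.0123 0.1287] [0.132 0.132 0.133 0.133 0.133 0.136 0.138 0.138]
[ 0.5138 -0.0339  0.1286] [0.132 0.132 0.132 0.132 0.132 0.133 0.136 0.139]
t 45.88 cur [ 0.5158 -0.0308  0.2552] -83.57 tilt [-0.  0. -1.] q [-0.08  0.2   1.62  0.    1.32  1.38]
turn -0.01 shift [  1.64 -12.73   1.01] F [-0.2 -0.6  0.5] gap 0.0549 gf 0.0
```

View pics/side3.png

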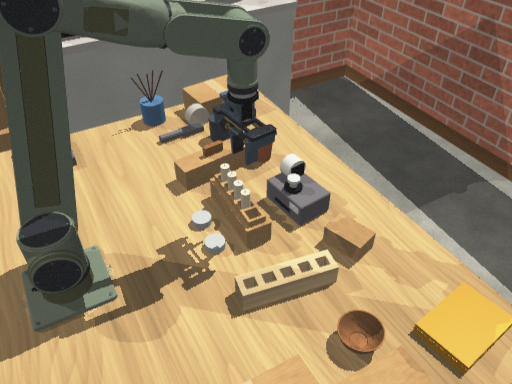

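All four candles stand in the box, around (225-245,170-195), and the stand is empty. The lid has been knocked to about (0.548, 0.262). I'll hover over it and measure from near.

```bash
python3 go.py 0.548 0.262 0.2 -83.5
```

```text
t 45.88 cur [ 0.5158 -0.0308  0.2552] -83.57 tilt [-0.  0. -1.] q [-0.08  0.2   1.62  0.    1.32  1.38]
turn -0.01 shift [  2.6  -11.49   2.21] F [-0.2 -0.6  0.5] gap 0.0549 gf 0.0
```

{"fn": "move_arm", "kwargs": {"targets": [[0.6, 0.217, -0.958, 0, 0], [0.6, 0.217, -0.958, 0, 0], [0.6, 0.217, -0.958, 0, 0], [0.6, 0.217, -0.958, 0, 0], [0.6, 0.217, -0.958, 0, 0], [0.6, 0.217, -0.958, 0, 0], [0.6, 0.217, -0.958, 0, 0], [0.6, 0.217, -0.958, 0, 0], [0.6, 0.217, -0.958, 0, 0], [0.6, 0.217, -0.958, 0, 0]]}}

```text
time: 47.12
ee_pos: [0.543, 0.2141, 0.2551]
ee_rot: [[0.994, 0.113, -0.0], [0.113, -0.994, 0.0], [-0.0, -0.0, -1.0]]
contact_force: [-0.1, 0.6, -0.4]
finger_gap: 0.0543
grasp_force: 0.0
```

{"fn": "move_arm", "kwargs": {"targets": [[0.6, 0.217, -0.958, 0, 0], [0.6, 0.217, -0.958, 0.5, 0], [0.6, 0, 0, 0.8, 0], [0.6, 0, 0, 0.9, 0], [0.6, 0, 0, 0, 0], [0.6, 0, 0, 0, 0]]}}

```text
time: 47.88
ee_pos: [0.5488, 0.2625, 0.2006]
ee_rot: [[0.994, 0.112, 0.001], [0.112, -0.994, 0.0], [0.001, -0.0, -1.0]]
contact_force: [-0.4, 0.9, 0.6]
finger_gap: 0.0551
grasp_force: 0.0
```

```bash
cat > wl.py <<'E'
from fit import *
d=grab('wrist','w4.png'); np.savez('w4.npz',**d)
W=cloud(d).reshape(-1,3);W=W[np.isfinite(W).all(1)]
rect(sel(W,(.45,.65),(.2,.32),(.103,.118)),'handle')
P=sel(W,(.35,.72),(.18,.34),(.068,.084)); rect(P,'lid'); print(P.min(0),P.max(0))
E
python3 wl.py; python3 go.py 0.548 0.262 0.083 -83.5
```

```text
handle 1574 c [549.6 262.4] size [69.7 17.4] long dir deg 6.78 zmed 0.1103
lid 16992 c [567.6 262.5] size [301.9 101.8] long dir deg 1.0 zmed 0.0764
[0.41629204 0.20908289 0.0680358 ] [0.71943438 0.3152121  0.08398886]
t 47.92 cur [0.549  0.2625 0.201 ] -83.57 tilt [ 0.002  0.001 -1.   ] q [0.43 0.38 1.51 0.   1.25 1.89]
turn -0.01 shift [-0.04  0.01  4.72] F [ 1.5  0.2 -0.2] gap 0.0549 gf 0.0
```

View pics/w4.png

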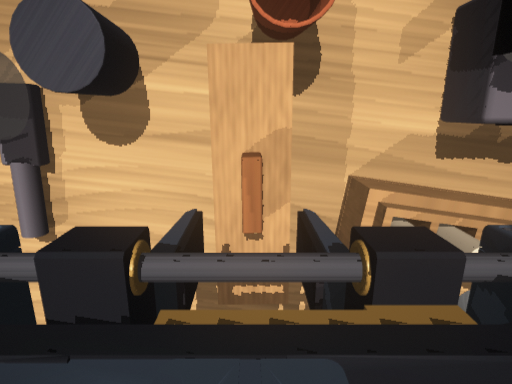

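The handle is at (252,195), fully visible and centred under the tool within 1 mm, so I'll grasp it.

{"fn": "move_arm", "kwargs": {"targets": [[0.6, 0.03, 0, 1, -0.06], [0.6, 0, 0, 1, 0], [0.6, 0, 0, 1, 0], [0.6, 0, 0, 1, 0], [0.6, 0, 0, 0.65, 0], [0, 0, 0, 0, 0], [0, 0, 0, 0, 0], [0, 0, 0, 0, 0], [0, 0, 0, 0, 0], [0, 0, 0, 0, 0]]}}

```text
time: 49.18
ee_pos: [0.5494, 0.2621, 0.0845]
ee_rot: [[0.993, 0.118, 0.001], [0.118, -0.993, 0.0], [0.001, -0.0, -1.0]]
contact_force: [-0.6, -0.8, 1.3]
finger_gap: 0.0176
grasp_force: 30.0
```

{"fn": "move_arm", "kwargs": {"targets": [[0, 0, 0, 0, 0], [0, 0, 0, -0.4, 0], [0, 0, 0, -0.8, 0], [0, 0, 0, -1, 0], [0, 0, 0, -1, 0], [0, 0, 0, -1, 0], [0, 0, 0, -1, 0], [0, 0, 0, -1, 0], [0, 0, 0, -0.8, 0], [0, 0, 0, 0, 0]]}}

```text
time: 50.42
ee_pos: [0.5497, 0.2626, 0.2604]
ee_rot: [[0.993, 0.118, 0.003], [0.118, -0.993, 0.002], [0.003, -0.001, -1.0]]
contact_force: [-0.2, -0.4, -3.7]
finger_gap: 0.0177
grasp_force: 30.0
```

```bash
python3 go.py 0.5171 0.0149 0.25 -1.95
```

```text
t 50.42 cur [0.5497 0.2626 0.2604] -83.21 tilt [ 0.003  0.002 -1.   ] q [0.43 0.35 1.4  0.   1.39 1.88]
turn -13.54 shift [-9.95 -0.97  0.42] F [-0.2 -0.4 -3.7] gap 0.0177 gf 30.0
```

{"fn": "move_arm", "kwargs": {"targets": [[0, 0, 0, 0, -0.5], [0, 0, 0, 0, -1], [0, 0, 0, 0, -1], [0, 0, 0, 0, -1], [0, 0, 0, 0, -1], [0, 0, 0, 0, -1], [0, 0, 0, 0, -1], [0, 0, 0, 0, -1], [0, 0, 0, 0, -1], [0, 0, 0, 0, -1]]}}

```text
time: 51.68
ee_pos: [0.5484, 0.2619, 0.2572]
ee_rot: [[0.439, 0.899, -0.003], [0.899, -0.439, -0.001], [-0.002, -0.002, -1.0]]
contact_force: [0.2, -0.2, -3.1]
finger_gap: 0.0176
grasp_force: 30.0
```

{"fn": "move_arm", "kwargs": {"targets": [[0, 0, 0, 0, -1], [0, 0, 0, 0, -1], [0, 0, 0, 0, -1], [0, 0, 0, 0, -0.7], [0, 0, 0, 0, -0.34], [0, 0, 0, 0, 0]]}}

```text
time: 52.42
ee_pos: [0.5488, 0.2621, 0.2581]
ee_rot: [[0.035, 0.999, -0.001], [0.999, -0.035, -0.0], [-0.001, -0.001, -1.0]]
contact_force: [-0.2, 0.1, -2.0]
finger_gap: 0.0181
grasp_force: 30.0
```

{"fn": "move_arm", "kwargs": {"targets": [[0, -0.5, -0.05, 0, 0], [0, -1, -0.1, 0, 0], [0, -1, -0.1, 0, 0], [0, -1, -0.1, 0, 0], [0, -1, -0.1, 0, 0], [0, -1, -0.1, 0, 0], [0, -1, -0.1, 0, 0], [0, -1, -0.1, 0, 0], [0, -1, -0.1, 0, 0], [0, -0.8, -0.08, 0, 0]]}}

```text
time: 53.68
ee_pos: [0.5168, 0.028, 0.2592]
ee_rot: [[0.036, 0.999, 0.0], [0.999, -0.036, -0.001], [-0.001, 0.0, -1.0]]
contact_force: [0.3, -0.0, -3.1]
finger_gap: 0.0179
grasp_force: 30.0
```

{"fn": "move_arm", "kwargs": {"targets": [[0, -0.5, -0.05, 0, 0], [0, 0, 0, 0, 0], [0, 0, 0, 0, 0], [0, 0, 0, 0, 0]]}}

```text
time: 54.18
ee_pos: [0.5163, 0.0187, 0.2589]
ee_rot: [[0.034, 0.999, -0.0], [0.999, -0.034, 0.0], [0.0, -0.0, -1.0]]
contact_force: [0.1, 0.8, -3.2]
finger_gap: 0.0175
grasp_force: 30.0
```

```bash
python3 go.py 0.5171 0.0149 0.1545 -1.95;  python3 - <<'E'
from fit import *
p=arm.observe()['ee_pos']
for n in('scene','side','wrist'):
    d=grab(n,n+'5.png'); W=cloud(d).reshape(-1,3);W=W[np.isfinite(W).all(1)]
    P=sel(W,(.46,.58),(-.14,.17),(.235,.265)); rect(P,n+' lid top'); print(P.min(0),P.max(0))
E
```

```text
t 54.17 cur [0.5163 0.0187 0.2589] -1.93 tilt [-0.  0. -1.] q [0.01 0.2  1.62 0.   1.33 0.05]
turn 0.0 shift [-0.15  0.04  4.17] F [ 0.1  0.8 -3.2] gap 0.0175 gf 30.0
scene lid top 1417 c [517.   20.2] size [264.1  81.9] long dir deg 87.39 zmed 0.2503
[ 0.47149375 -0.11282078  0.23500888] [0.56122586 0.15303418 0.26496723]
side lid top 1400 c [515.4  16. ] size [265.1  79.2] long dir deg 87.93 zmed 0.2485
[ 0.47255955 -0.11754518  0.23509009] [0.55844614 0.14951895 0.26444601]
wrist lid top 28767 c [518.   55.6] size [182.9  76.4] long dir deg 88.05 zmed 0.2508
[ 0.4791934  -0.03595789  0.24790228] [0.5589996  0.14801343 0.26494028]
```

The lid is aligned over the box in yaw and about 3.5 mm off in y. I'll correct that and lower it.

{"fn": "move_arm", "kwargs": {"targets": [[0, -0.14, 0.03, 0, 0], [0, 0, 0, 0.5, 0], [0, 0, 0, 0.5, 0], [0, 0, 0, 0.5, 0], [0, 0, 0, 0.5, 0], [0, 0, 0, 0.3, 0], [0, 0, 0, 0.2, 0], [0, 0, 0, 0, 0]]}}

```text
time: 55.32
ee_pos: [0.5169, 0.0146, 0.1962]
ee_rot: [[0.034, 0.999, -0.0], [0.999, -0.034, 0.0], [0.0, -0.0, -1.0]]
contact_force: [0.4, -0.2, -2.6]
finger_gap: 0.0176
grasp_force: 30.0
```

{"fn": "move_arm", "kwargs": {"targets": [[0, 0, 0, 0.3, 0], [0, 0, 0, 0.3, 0], [0, 0, 0, 0.3, 0], [0, 0, 0, 0.2, 0], [0, 0, 0, 0, 0]]}}

```text
time: 55.95
ee_pos: [0.5166, 0.0146, 0.1684]
ee_rot: [[0.034, 0.999, -0.001], [0.999, -0.034, 0.0], [0.0, -0.001, -1.0]]
contact_force: [0.1, -1.1, -4.1]
finger_gap: 0.0178
grasp_force: 30.0
```

```bash
python3 go.py 0.5171 0.0149 0.1545 -1.95
```

```text
t 55.95 cur [0.5166 0.0146 0.1684] -1.98 tilt [-0.001  0.    -1.   ] q [0.01 0.26 1.77 0.   1.11 0.04]
turn -0.0 shift [0.01 0.02 0.56] F [ 0.1 -1.1 -4.1] gap 0.0178 gf 30.0
```

{"fn": "move_arm", "kwargs": {"targets": [[0, 0, 0, 0.2, 0], [0, 0, 0, 0.2, 0], [0, 0, 0, 0.1, 0], [0, 0, 0, 0.05, 0], [0, 0, 0, 0, 0]]}}

```text
time: 56.58
ee_pos: [0.5169, 0.0146, 0.1551]
ee_rot: [[0.035, 0.999, 0.0], [0.999, -0.035, 0.0], [0.0, -0.0, -1.0]]
contact_force: [0.2, 0.2, -2.3]
finger_gap: 0.018
grasp_force: 30.0
```

{"fn": "move_arm", "kwargs": {"targets": [[0, 0, 0, 0.03, 0], [0, 0, 0, 0, 0], [0.5, 0, 0, 0, 0], [0.5, 0, 0, 0, 0], [0.5, 0, 0, 0, 0], [0.5, 0, 0, 0, 0], [0.5, 0, 0, -1, 0], [0.5, 0, 0, -1, 0], [0.5, 0, 0, -1, 0], [0, 0, 0, -1, 0]]}}

```text
time: 57.82
ee_pos: [0.5168, 0.0146, 0.2553]
ee_rot: [[0.035, 0.999, 0.0], [0.999, -0.035, 0.0], [0.0, 0.0, -1.0]]
contact_force: [0.2, 0.1, 0.0]
finger_gap: 0.038
grasp_force: 0.0
```

```bash
python3 - <<'E'
from fit import *
for n in('scene','side','wrist'):
    d=grab(n,n+'6.png'); W=cloud(d).reshape(-1,3);W=W[np.isfinite(W).all(1)]
    P=sel(W,(.46,.58),(-.14,.17),(.138,.154)); rect(P,n+' lid top')
    A=np.c_[P[:,:2],np.ones(len(P))]; print('slope',np.linalg.lstsq(A,P[:,2],rcond=None)[0][:2].round(3),P.min(0),P.max(0))
    P=sel(W,(.46,.58),(-.1,.15),(.175,.187)); rect(P,n+' handle')
E
python3 go.py 0.6835 -0.0255 0.16 -1.95
```

```text
scene lid top 1185 c [517.4  15.8] size [263.   81.3] long dir deg 88.0 zmed 0.1459
slope [-0.026 -0.002] [ 0.47451827 -0.11569794  0.13800904] [0.56240063 0.14738528 0.15372176]
scene handle 100 c [517.5  16.9] size [70.1 20.9] long dir deg 86.27 zmed 0.1797
side lid top 1424 c [516.6  13.6] size [265.4  79. ] long dir deg 87.99 zmed 0.1442
slope [0.008 0.   ] [ 0.47306305 -0.11955622  0.13802396] [0.55845401 0.14544223 0.15378019]
side handle 99 c [515.7  11.6] size [71.1 18.6] long dir deg 87.08 zmed 0.1779
wrist lid top 16584 c [517.7  16.1] size [256.6  76.2] long dir deg 87.95 zmed 0.1464
slope [0.002 0.001] [ 0.47933223 -0.11285459  0.14371719] [0.55970798 0.14538877 0.15366209]
wrist handle 1742 c [517.9  14.6] size [69.7 17.9] long dir deg 87.33 zmed 0.1803
t 57.98 cur [0.5175 0.0146 0.2553] -1.98 tilt [ 0.003  0.    -1.   ] q [0.01 0.2  1.62 0.   1.31 0.04]
turn -0.0 shift [-1.38  6.69  3.81] F [-0.7 -0.6  0.6] gap 0.0261 gf 0.0
```

View pics/scene6.png

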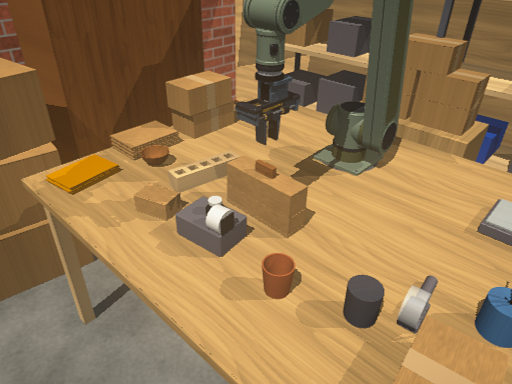

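The lid sits level and centred, with its top at 146 mm. In the picture it is at (265,195), and nothing else has moved. Next is the button.

{"fn": "move_arm", "kwargs": {"targets": [[0, -0.2, 0.956, 0, 0], [0, -0.2, 0.956, 0, 0], [0, -0.2, 0.956, 0, 0], [0, -0.2, 0.956, 0, 0], [0, -0.2, 0.956, 0, 0], [0, -0.2, 0.956, 0, 0], [0, -0.2, 0.956, 0, 0], [0, 0, 0, 0.8, 0], [0, 0, 0, 0.8, 0], [0, 0, 0, 0, 0]]}}

```text
time: 59.22
ee_pos: [0.6813, -0.0261, 0.2107]
ee_rot: [[0.035, 0.999, -0.007], [0.999, -0.035, 0.0], [0.0, -0.007, -1.0]]
contact_force: [0.0, -0.9, 0.8]
finger_gap: 0.0008
grasp_force: 0.0
```

```bash
python3 - <<'E'
from fit import *
d=grab('wrist','w7.png'); W=cloud(d).reshape(-1,3);W=W[np.isfinite(W).all(1)]
rect(sel(W,(.64,.73),(-.07,.01),(.112,.121)),'button')
P=sel(W,(.66,.78),(-.0,.1),(.1,.2)); print('roll',P.min(0),P.max(0))
E
python3 go.py 0.6835 -0.0255 0.12 -1.95
```

```text
button 1370 c [687.6 -13.7] size [63.4 39.3] long dir deg 71.0 zmed 0.1164
roll [0.68495638 0.00836303 0.10031302] [0.75701045 0.06581708 0.1373862 ]
t 59.27 cur [ 0.6821 -0.0261  0.2125] -1.98 tilt [-0.004  0.    -1.   ] q [-0.06  0.5   1.29  0.    1.36 -0.02]
turn -0.0 shift [0.03 0.06 3.7 ] F [ 0.5 -0.5 -0.1] gap 0.0005 gf 0.0
```

View pics/w7.png

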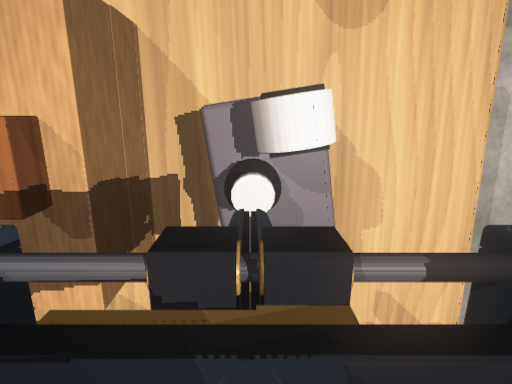

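The button cap is at about (253,194), with the fingertips just short of it in the view. The roll tops out at 0.137 m, so the gripper body clears it.

```bash
python3 - <<'E'
from h import *
d=grab('wrist')
for u,v in((253,194),(253,173),(231,194),(275,194)): print(ray(d,u,v,.116).round(4))
E
python3 go.py 0.6835 -0.0255 0.12 -1.95
```

```text
[ 0.6854 -0.0247  0.116 ]
[ 0.686  -0.0057  0.116 ]
[ 0.6658 -0.024   0.116 ]
[ 0.705  -0.0254  0.116 ]
t 59.33 cur [ 0.6827 -0.0261  0.2138] -1.98 tilt [-0.001  0.    -1.   ] q [-0.06  0.49  1.29  0.    1.36 -0.02]
turn -0.0 shift [0.03 0.03 3.75] F [ 0.4 -0.   0.5] gap 0.0002 gf 0.0
```

{"fn": "move_arm", "kwargs": {"targets": [[0, 0.04, 0.08, 0.7, 0], [0, 0, 0, 1, 0], [0, 0, 0, 1, 0], [0, 0, 0, 0.7, 0], [0, 0, 0, 0.3, 0], [0, 0, 0, 0, 0], [0, 0, 0, 0, 0], [0, 0, 0, 0, 0]]}}

```text
time: 60.32
ee_pos: [0.6854, -0.0252, 0.1229]
ee_rot: [[0.035, 0.999, 0.002], [0.999, -0.035, -0.0], [0.0, 0.002, -1.0]]
contact_force: [-0.1, 0.1, 0.2]
finger_gap: 0.0002
grasp_force: 0.0
```

{"fn": "move_arm", "kwargs": {"targets": [[0, 0, 0, 0.2, 0], [0, 0, 0, 0.1, 0], [0, 0, 0, 0.1, 0], [0, 0, 0, 0.1, 0], [0, 0, 0, 0, 0], [0, 0, 0, 0, 0]]}}

```text
time: 61.08
ee_pos: [0.6851, -0.0252, 0.1097]
ee_rot: [[0.035, 0.999, 0.001], [0.999, -0.035, 0.0], [0.0, 0.001, -1.0]]
contact_force: [1.3, 0.0, 4.0]
finger_gap: 0.0006
grasp_force: 1.7
```

{"fn": "move_arm", "kwargs": {"targets": [[0, 0, 0, 0.04, 0], [0, 0, 0, 0.04, 0], [0, 0, 0, 0, 0], [0, 0, 0, 0, 0]]}}

```text
time: 61.58
ee_pos: [0.6851, -0.0252, 0.1083]
ee_rot: [[0.035, 0.999, 0.001], [0.999, -0.035, 0.0], [0.0, 0.001, -1.0]]
contact_force: [-0.6, 0.2, 5.7]
finger_gap: 0.0003
grasp_force: 3.3
```

5.7 N is above the 4 N at the stop and below the 10 N that starts the second stage, so the button is at its halfway stop. I'll hold here.

{"fn": "move_arm", "kwargs": {"targets": [[0, 0, 0, 0, 0], [0, 0, 0, 0, 0], [0, 0, 0, 0, 0], [0, 0, 0, 0, 0], [0, 0, 0, 0, 0], [0, 0, 0, 0, 0], [0, 0, 0, 0, 0], [0, 0, 0, 0, 0], [0, 0, 0, 0, 0], [0, 0, 0, 0, 0]]}}

```text
time: 62.82
ee_pos: [0.6851, -0.0252, 0.1083]
ee_rot: [[0.035, 0.999, 0.001], [0.999, -0.035, 0.0], [0.0, 0.001, -1.0]]
contact_force: [-1.6, -0.1, 7.0]
finger_gap: 0.0002
grasp_force: 3.3
```

{"fn": "move_arm", "kwargs": {"targets": [[0, 0, 0, 0.15, 0], [0, 0, 0, 0.15, 0], [0, 0, 0, 0.1, 0], [0, 0, 0, 0, 0], [0, 0, 0, 0, 0], [0, 0, 0, 0, 0]]}}

```text
time: 63.58
ee_pos: [0.6852, -0.0252, 0.1002]
ee_rot: [[0.034, 0.999, 0.002], [0.999, -0.034, -0.0], [0.0, 0.002, -1.0]]
contact_force: [-4.2, 0.3, 13.4]
finger_gap: 0.0003
grasp_force: 7.1
```

{"fn": "move_arm", "kwargs": {"targets": [[0, 0, 0, 0.06, 0], [0, 0, 0, 0, 0], [0, 0, 0, 0, 0]]}}

```text
time: 63.95
ee_pos: [0.6853, -0.0252, 0.1001]
ee_rot: [[0.034, 0.999, 0.003], [0.999, -0.034, -0.0], [-0.0, 0.003, -1.0]]
contact_force: [-5.7, 0.7, 19.5]
finger_gap: 0.0008
grasp_force: 9.9
```

{"fn": "move_arm", "kwargs": {"targets": [[0, 0, 0, -0.5, 0], [0, 0, 0, -1, 0], [0, 0, 0, -1, 0], [0, 0, 0, -1, 0], [0, 0, 0, -1, 0], [0, 0, 0, -1, 0], [0, 0, 0, 0, 0], [0, 0, 0, 0, 0], [0, 0, 0, 0, 0]]}}

```text
time: 65.08
ee_pos: [0.6842, -0.0251, 0.2315]
ee_rot: [[0.034, 0.999, -0.003], [0.999, -0.034, 0.0], [0.0, -0.003, -1.0]]
contact_force: [0.6, 0.5, -0.5]
finger_gap: 0.0004
grasp_force: 0.0
```

```bash
python3 - <<'E'
from fit import *
for n in('scene','side','wrist'):
    d=grab(n); W=cloud(d).reshape(-1,3);W=W[np.isfinite(W).all(1)]
    rect(sel(W,(.46,.58),(-.14,.17),(.138,.154)),n+' lid top')
    rect(sel(W,(.66,.71),(-.05,-.002),(.095,.125)),n+' button')
E
```

```text
scene lid top 1175 c [517.6  16.5] size [263.5  81.2] long dir deg 88.39 zmed 0.1459
scene button 122 c [684.1 -23.6] size [37.7 39.5] long dir deg 137.01 zmed 0.1157
side lid top 1416 c [516.3  13.4] size [265.1  78.9] long dir deg 88.16 zmed 0.1442
side button 118 c [680.2 -29. ] size [39.9 38.9] long dir deg 20.37 zmed 0.1135
wrist lid top 19666 c [517.4   9.6] size [251.2  78.2] long dir deg 87.87 zmed 0.1462
wrist button 1335 c [683.2 -25.7] size [38.5 38.5] long dir deg 87.14 zmed 0.1164
```

The button hit its bottom stop at 19.5 N and is back up at 0.116 m. The lid hasn't moved.

```bash
python3 -c "
from bench import arm
print(arm.hand_in())"
```

```text
the job is handed in; nothing more can be done
None
```

I packed all four candles, seated the lid squarely on the ledge, and pressed the label button to halfway (held over 1 s), then fully down and released; the job is handed in, but no verdict was returned.

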